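Seal a bearing in the clamp-top canister

TASK

Pack the large bearing away clean: lay it in the canister, fit the loose blue lid squarely on the mouth, then swing the wire bail over the lid's knob, past the top, until it snaps down on the far side against its stop. Let go, and leave the other things on the bench where they are.

Things in the scene. Friction and masses are not known exactly. Their poses are not given: they have to be found in the camera images.
- canister: Open round aluminium canister screwed to the bench, 116 mm outside and 106 mm inside diameter, 70 mm high, raised inner floor 22 mm above the bench. Origin: centre of the underside, on the bench; z up. The bail swings in its x-z plane and starts leaning out towards +x; the pivot line runs along y, the bail's arms stand outside the wall at y = +-69 mm
- bail_pivot (a point): Middle of the bail's pivot line, inside the canister, 22 mm above its underside
- bail (a joint): Wire bail's angle about its pivot line: 0 = straight up, positive = leaning to the canister's +x (starts at 1.15 to 1.36, stop at 1.40), negative = past the top, closed stop -0.17. Friction 0.03 N m, stays where left. Crossbar: wire with a white roller of 10 mm diameter, 91 mm from the pivot, on springs (3 N/mm, 10 mm travel): it rolls 4 mm up over the knob (12 N) from +0.18 and snaps on past 0
- bail_handle (a point): Middle of the bail's red sleeve, a round handle of 15 mm diameter and 42 mm length that points radially outward from the middle of the crossbar; this point is 120 mm from the pivot (radius of its circle), the handle spans 99 to 141 mm. Pinch it across the canister's y axis; it may turn between the fingers
- lid: Loose blue lid, 120 mm diameter, 50 mm high, 0.15 to 0.31 kg, on the bench. Origin: centre of the plug's underside. Upward from it: plug 98 mm diameter, 0 to 8 mm, foot chamfered; plate 120 mm diameter, 8 to 16 mm; black knob 40 mm diameter, straight from 16 to 30 mm, then a half ball to 50 mm. Seated, its plate rests on the canister's rim and its origin is 62 mm above the canister's underside
- lid_knob (a point): Point on the lid's axis inside the knob, 30 mm above the lid's origin
- bearing: The large steel ball bearing, 62 mm outer diameter, 16 mm thick, 0.16 kg, lying flat. Origin: centre of its underside
- bearing_small: A smaller bearing, 52 mm diameter, 16 mm thick; stays where it is. Origin: centre of its underside
- glue_bottle: Red glue bottle, 40 mm diameter, 128 mm high, standing; bystander. Origin: centre of its underside
- mug: Orange mug, 81 mm diameter, 101 mm high; bystander. Origin: underside, centre of its outline with the handle
- tape: Roll of blue tape, 84 mm diameter, 24 mm high, lying flat; bystander. Origin: centre of its underside
Things that resemble listed ones, but are neither listed nor needed, are in the scene too. Leave any orange look-alike of the bearing alone.

How it is judged:
By the outcome, as a careful person would: the job done as asked, in the order asked, and still so for the second after the job is handed in, with the robot touching nothing.
It also fails if it takes over 70 s, if anything falls off the work surface, if the arm or the gripper's body presses on something with over 40 N, if the wrist force passes 120 N, or if a joint passes its speed limit or range.

ROBOT

A 6-joint arm with a two-finger parallel gripper is mounted at the origin on a cart in front of the work surface, level with it; the furniture and walls round the work are solid. World frame = base frame: x ahead of the robot, y to its left, z up, the work surface at z = 0. Lengths are in m, angles in rad, forces in N, time in s.
With the tool pointing down it reaches from about 0.425 to 0.95 m from the base axis. Payload 3.5 kg.
Tool frame: the origin (TCP) lies midway between the tips of the shut fingers; the grasp point (between the pads) lies 19 mm behind it; z points along the fingers, y is the line along which they close (so a half turn about z gives the same grasp; the last joint's range is limited). The gripper opens to 85 mm and grips with 20 to 120 N. Pads are 22 mm wide; open, the fingers measure 114 mm over their backs; the gripper's body (76 mm by 85 mm) begins 54 mm behind the grasp point. The pads swing forward as they close: fully open they stand 13 mm farther back than shut.
Start: joints at [1.18, 0.286, 1.577, -0, 1.279, -0.15], TCP at [0.161, 0.656, 0.231] pointing down, gripper open.
Joint ranges: [-2.77, 2.77], [-0.9, 2.22], [0.21, 2.48], [-1.53, 4.67], [0.24, 2.81], [-2.84, 2.84]. Speed limits (rad/s): [2.79, 2.79, 3.14, 3.14, 3.14, 3.14].

INTERFACE

Orientations are given as a unit quaternion [x, y, z, w].
In Python, from plant import get_state, read_camera, ctrl gives the robot as it stands.
- The arm moves only by the shell command python3 -m crank 'ROWS' [FORCE]. ROWS is JSON, a list of rows, each a list of 3 entries, a list of its own where there are three numbers: the shift along the tool's x, y, z in mm, then the turn about the tool's z in degrees, then the closure in counts, from 0 (fully open) to 255 (shut). In form: [[[tx, ty, tz], yaw, claw], ...]. A call has 1 to 10 rows; each row is the pose to reach, as a shift and turn from the pose commanded when the call began, along the tool's axes at that moment; what a row does not reach only later rows make up. A row lasts 1/10 s, in which the tool goes at most 50 mm and 8.59 degrees, less where a joint would pass 70% of its speed; a pose out of reach is approached as far as the arm can. A call with a gripper value outside its range is refused whole. The fingers move at their own pace and stop on an object; FORCE is the grip in N (left out, the last holds). Time passes only in rows, so rows that repeat a pose let the fingers close. It gives the time, the measured TCP pose, the force, the opening and the grip force at its end, in the units of the state.
- get_state(): the state, without advancing time (a new reading comes with each control period).
- read_camera(name): name is "scene" or "top"; returns a dict with "frame" (384x512x3 uint8, blue, green, red), "range_z" (384x512 float32, m along the optical axis (not along the pixel's ray), 0 where there is no reading), "vfov" (degrees; the focal length in pixels is half the picture's height over the tangent of half this angle, whatever the lens; pixels are square), "cx", "cy" (the principal point, pixels), "origin" and "orientation" of the camera in the world. Camera axes: x right, y down, z forward; pixel columns grow to the right and rows downward; lengths in m; the calibration is good to about 2 mm. A picture is of the moment at which its call begins.
- ctrl.sign_off(): hands the job in; it is judged then, once.
The state is a dict: "time": time; "qpos": joint angles; "dq": joint speeds; "joint_efforts": joint torques, N m; "eef_pos": TCP position; "tcp_rot": TCP orientation; "contact_force": force on the tool from outside, world axes, zero at the start; "wrist_torque": the same for the moment, N m; "opening": opening from 0.0 (shut) to 1.0 (fully open); "finger_force": force on a finger pad.
Only numpy, scipy, OpenCV 4.12 (cv2) and the standard library are available. Lean on these libraries where they do the work, as an engineer would, in place of code of your own. Each camera call takes 0.05 s, during which the arm holds its last target. There are 200 camera calls.

## Working session

There is one attempt and no reset: what is moved stays moved. The work goes in short steps, Python scripts to look and compute and a shell command to move; the robot and the scene stay as the last step left them, time stands still between calls to the robot, and variables do not carry over. Pictures are saved under pics/ and viewed, at most 10 in all, crops included, and the job is handed in when it is done.

```bash
mkdir -p pics; ls
cat > h.py <<'E'
import numpy as np, cv2
from plant import get_state, read_camera, ctrl
from scipy.spatial.transform import Rotation as R
def cam(n):
    c=read_camera(n); h=c["frame"].shape[0]
    c["f"]=h/2/np.tan(np.radians(c["vfov"])/2); c["Rm"]=R.from_quat(c["orientation"]).as_matrix(); c["o"]=np.array(c["origin"])
    return c
def ray(c,u,v): return c["Rm"]@np.array([(u-c["cx"])/c["f"],(v-c["cy"])/c["f"],1])
def onplane(c,u,v,z):
    d=ray(c,u,v); return c["o"]+d*(z-c["o"][2])/d[2]
def cloud(c):
    v,u=np.mgrid[:c["range_z"].shape[0],:c["range_z"].shape[1]]; z=c["range_z"]
    p=np.stack([(u-c["cx"])/c["f"]*z,(v-c["cy"])/c["f"]*z,z],-1); return p@c["Rm"].T+c["o"]
def rows(target,yaw=0):
    "shift in tool axes (mm) to world target for TCP"
    s=get_state(); return R.from_quat(s["tcp_rot"]).as_matrix().T@(np.array(target)-s["eef_pos"])*1000
E
python3 - <<'E'
from h import *
for n in("top","scene"):
    c=cam(n); cv2.imwrite(f"pics/{n}0.png",c["frame"]); print(n,c["o"],c["Rm"].round(2).tolist(),c["f"],c["cx"],c["cy"],(c["range_z"]>0).mean())
s=get_state();print(s["time"],s["eef_pos"],R.from_quat(s["tcp_rot"]).as_matrix().round(3).tolist())
E
```

```text
pics
top [0.3554268  0.08956652 1.49355659] [[0.0, -0.99, 0.12], [-1.0, -0.0, 0.01], [-0.01, -0.12, -0.99]] 436.62475868029304 253.49500874692023 196.0196504400263 0.9961140950520834
scene [ 0.20347958 -0.44856749  0.78836775] [[0.86, -0.38, 0.34], [-0.51, -0.61, 0.6], [-0.02, -0.69, -0.72]] 350.3451329608981 257.6028814652972 194.86710556593619 0.9958394368489584
0.1 [0.16072583 0.65497646 0.23008107] [[-0.971, 0.238, -0.001], [0.238, 0.971, -0.002], [0.0, -0.002, -1.0]]
```

View pics/top0.png

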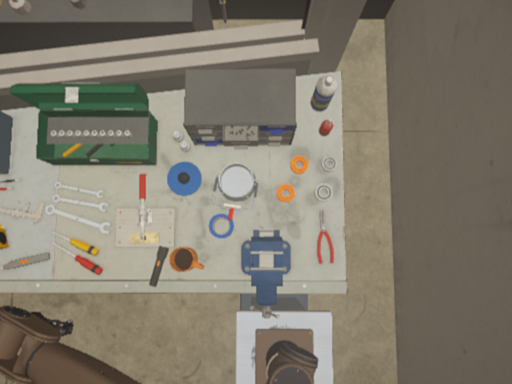

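View pics/scene0.png

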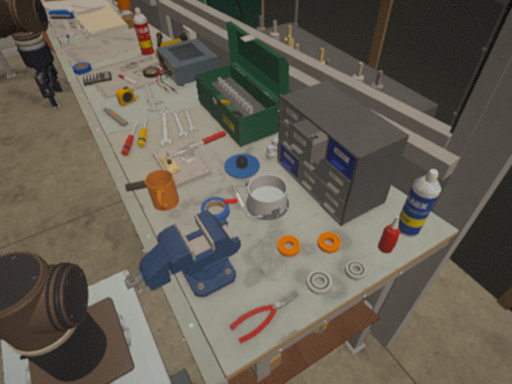

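The top view shows lid (184,179), canister (237,181), bail handle (231,212) and tape (221,226). Bearing candidates are steel rings at (323,192) and (328,163), plus orange look-alikes at (299,165) and (285,193). By description I choose the bigger steel ring, (323,192), and check it in a close crop with measurements.

Run:
```python
from h import *
c=cam("top"); s=cam("scene")
a=cv2.resize(c["frame"][145:250,165:345],None,fx=4,fy=4,interpolation=cv2.INTER_CUBIC)
b=cv2.resize(s["frame"][140:300,205:375],None,fx=3,fy=3,interpolation=cv2.INTER_CUBIC)
cv2.imwrite("pics/c1.png",a)
cv2.imwrite("pics/c2.png",b)
P=cloud(c); 
def st(name,u0,u1,v0,v1,zl,zh,P=P):
    p=P[v0:v1,u0:u1].reshape(-1,3); p=p[(p[:,2]>zl)&(p[:,2]<zh)]
    if len(p): 
        (x,y),r=cv2.minEnclosingCircle((p[:,:2]*1000).astype(np.float32)); print(name,len(p),p.mean(0).round(4),"circ",round(x),round(y),round(r,1),"z",np.percentile(p[:,2],[5,50,95]).round(4))
st("big",311,337,181,205,.008,.03)
st("small",318,340,153,174,.008,.03)
st("or1",288,310,154,176,.008,.03)
st("canrim",215,262,160,203,.062,.075)
st("floor",225,250,170,193,.01,.03)
st("lidplate",164,204,160,198,.01,.022)
st("knob",174,194,168,190,.03,.07)
st("tape",206,240,212,240,.015,.035)
st("bench",300,315,200,240,-.02,.02)
hsv=cv2.cvtColor(c["frame"],cv2.COLOR_BGR2HSV)
red=((hsv[...,0]<8)|(hsv[...,0]>172))&(hsv[...,1]>120)
m=np.zeros_like(red); m[200:224,220:245]=red[200:224,220:245]
p=P[m]; print("handle",m.sum(),p.mean(0),p.min(0),p.max(0)); 
wh=(hsv[...,1]<40)&(hsv[...,2]>190); m[:]=0;m[200:212,218:246]=wh[200:212,218:246]
if m.any(): print("bar",m.sum(),P[m].mean(0))
```

```text
big 221 [ 0.5505 -0.1384  0.0149] circ 551 -130 48.3 z [0.0098 0.0146 0.0203]
small 161 [ 0.6497 -0.1596  0.0153] circ 657 -163 43.6 z [0.0091 0.0156 0.0211]
or1 213 [ 0.6469 -0.0561  0.0155] circ 651 -56 35.1 z [0.01   0.0157 0.0214]
canrim 152 [0.5858 0.157  0.0686] circ 584 158 58.3 z [0.0631 0.0688 0.0736]
floor 559 [0.5885 0.1566 0.0219] circ 589 158 51.8 z [0.0162 0.0219 0.0272]
lidplate 770 [0.5969 0.3386 0.0158] circ 597 339 60.2 z [0.0114 0.0157 0.0204]
knob 103 [0.5954 0.3371 0.0434] circ 597 339 19.7 z [0.0345 0.0444 0.0514]
tape 297 [0.434  0.2107 0.0237] circ 435 210 42.1 z [0.0185 0.0237 0.0284]
bench 598 [ 4.591e-01 -8.340e-02  1.000e-04] circ 459 -83 71.1 z [-0.0054  0.0001  0.0055]
handle 42 [0.47033666 0.17268439 0.10005   ] [0.3554268  0.08956652 0.05351661] [0.49285916 0.18247356 1.49355659]
bar 53 [0.50297787 0.1698322  0.04092664]
```

View pics/c1.png

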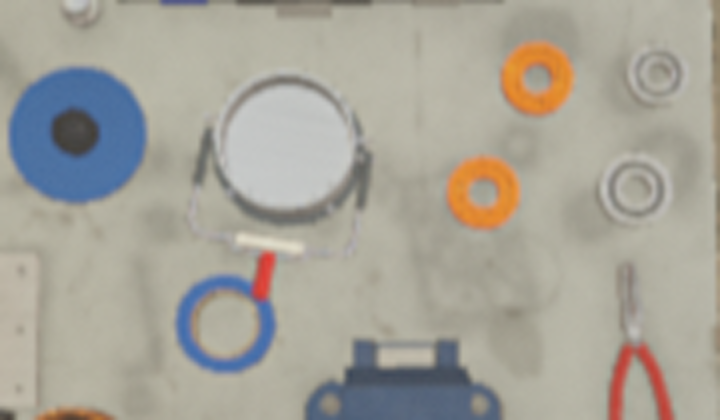

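View pics/c2.png

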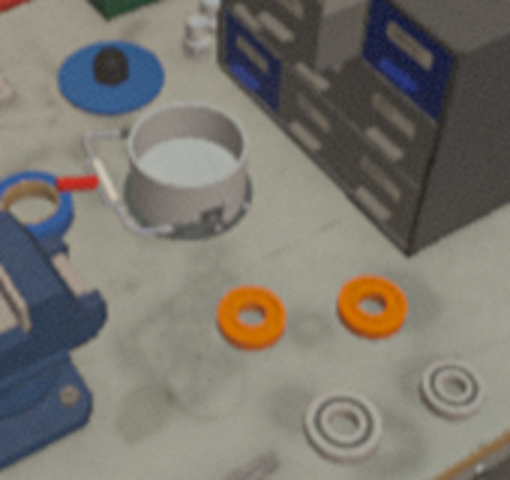

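The crops confirm it. The large bearing is at crop (634,188), i.e. px (323,192), and is clearly larger than the one at (656,75). The bail leans towards the robot, with its red handle over the edge of the tape, and the canister is empty. Next I refine the poses and work out the move.

Run:
```python
from h import *
c=cam("top"); s=cam("scene")
for n,C,box in(("top",c,(196,226,215,250)),("scene",s,(185,215,215,245))):
    hsv=cv2.cvtColor(C["frame"],cv2.COLOR_BGR2HSV); P=cloud(C)
    red=((hsv[...,0]<8)|(hsv[...,0]>172))&(hsv[...,1]>130)&(C["range_z"]>.3)
    m=np.zeros_like(red);a,b,d,e=box;m[a:b,d:e]=red[a:b,d:e]
    p=P[m];v,u=np.nonzero(m);print(n,m.sum(),"px",u.mean(),v.mean(),"med",np.median(p,0).round(4),"u",u.min(),u.max(),"v",v.min(),v.max())
    print(" ray at z=.06",onplane(C,u.mean(),v.mean(),.06).round(4))
P=cloud(c)
print("roller ends z~.05",onplane(c,165+235/4,145+239/4,.05),onplane(c,165+303/4,145+250/4,.05))
print("bearing",onplane(c,165+634/4,145+188/4,.016),"floor c",onplane(c,165+287/4,145+146/4,.022))
# rim circle: edge of bright rim fit
p=P[155:210,210:265].reshape(-1,3);p=p[(p[:,2]>.062)&(p[:,2]<.078)];A=np.c_[2*p[:,:2],np.ones(len(p))];q=np.linalg.lstsq(A,(p[:,:2]**2).sum(1),rcond=None)[0];print("rim fit",q[:2],np.sqrt(q[2]+q[0]**2+q[1]**2))
for n,v0,v1,u0,u1 in(("vise",225,300,235,295),("cab",65,150,180,300),("between",140,160,215,260)):
    q=P[v0:v1,u0:u1].reshape(-1,3);q=q[q[:,2]>.04];print(n,np.percentile(q,1,0).round(3),np.percentile(q,99,0).round(3))
print(rows([.5515,-.137,.12]))
```

```text
top 40 px 230.5 213.5 med [0.4735 0.1745 0.0652] u 228 233 v 208 219
 ray at z=.06 [0.4741 0.175  0.06  ]
scene 55 px 230.4 200.54545454545453 med [0.4719 0.1727 0.0652] u 224 237 v 199 203
 ray at z=.06 [0.4739 0.1767 0.06  ]
roller ends z~.05 [0.50401603 0.19824937 0.05      ] [0.49490071 0.1416699  0.05      ]
bearing [ 0.55160074 -0.13905219  0.016     ] floor c [0.58665107 0.15680632 0.022     ]
rim fit [0.58162298 0.15844714] 0.056750442689554745
vise [0.205 0.01  0.056] [0.417 0.108 0.717]
cab [ 0.67  -0.023  0.048] [0.948 0.324 0.258]
between [0.355 0.085 0.045] [0.723 0.222 1.494]
[-568.33438309 -676.20087372  111.33716046]
```

```bash
python3 -m crank '[[[-415,-264,0],0,0],[[-415,-264,0],0,0],[[-415,-264,0],0,0],[[-415,-264,0],0,0],[[-415,-264,0],0,0],[[-415,-264,0],0,0],[[-415,-264,0],0,0],[[-415,-264,0],0,0],[[-415,-264,0],0,0],[[-415,-264,0],0,0]]' 40; python3 -m crank '[[[-152,-413,80],0,30],[[-152,-413,80],0,30],[[-152,-413,80],0,30],[[-152,-413,80],0,30],[[-152,-413,80],0,30],[[-152,-413,80],0,30],[[-152,-413,80],0,30],[[-152,-413,80],0,30],[[-152,-413,80],0,30],[[-152,-413,80],0,30]]'
python3 - <<'E'
from h import *
s=get_state(); print(s["opening"],s["eef_pos"]); print(rows([.5515,-.139,.1]))
c=cam("top"); a=cv2.resize(c["frame"][145:250,225:345],None,fx=4,fy=4,interpolation=cv2.INTER_CUBIC); b=cam("scene")["frame"][160:340,230:430]; b=cv2.resize(b,None,fx=2.1,fy=2.335)
cv2.imwrite("pics/b1.png",np.hstack([a[:420,:340*480//480],b[:420,:420]]) if 0 else cv2.resize(b,(600,540)))
E
```

```text
time: 1.3
eef_pos: [0.5025, 0.2981, 0.2316]
tcp_rot: [0.121, 0.993, 0.0, 0.0]
contact_force: [0.3, 0.2, -0.6]
opening: 0.999
finger_force: 0.0
time: 2.3
eef_pos: [0.5499, -0.1421, 0.1503]
tcp_rot: [0.123, 0.992, -0.001, -0.0]
contact_force: [-0.3, -0.1, 0.5]
opening: 0.881
finger_force: 0.0
0.8809535121959577 [ 0.54985631 -0.14212838  0.15033196]
[-0.86192431  3.49694178 50.32715675]
```

View pics/b1.png

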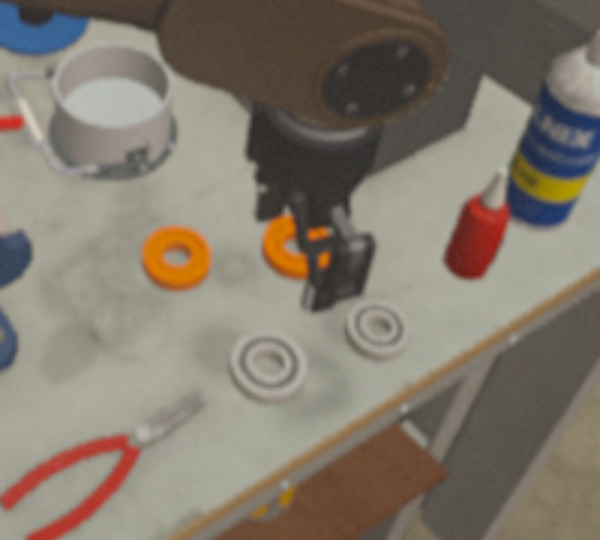

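The picture shows the gripper hovering above the large bearing, with the small bearing and the orange rings clear of the fingers. I descend and grip.

```bash
python3 -m crank '[[[-1,3,40],0,8],[[-1,3,80],0,8],[[-1,3,120],0,8],[[-1,3,140],0,8],[[-1,3,152],0,8],[[-1,3,152],0,8],[[-1,3,152],0,120],[[-1,3,152],0,120],[[-1,3,152],0,120],[[-1,3,152],0,120]]' 50; python3 -m crank '[[[0,0,0],0,120],[[0,0,0],0,120],[[0,0,-20],0,120],[[0,0,-60],0,120],[[0,0,-110],0,120],[[0,0,-150],0,120],[[0,0,-150],0,120]]'
python3 - <<'E'
from h import *
s=get_state(); print(s["opening"]*85,s["finger_force"],s["eef_pos"]); print(rows([.585,.1575,.16]))
E
```

```text
time: 3.4
eef_pos: [0.554, -0.1354, 0.0023]
tcp_rot: [0.12, 0.993, -0.001, 0.003]
contact_force: [-0.4, -0.1, 5.5]
opening: 0.684
finger_force: 54.4
time: 4.1
eef_pos: [0.5562, -0.1362, 0.158]
tcp_rot: [0.12, 0.993, -0.002, 0.008]
contact_force: [1.3, 0.2, -1.4]
opening: 0.683
finger_force: 54.6
58.07717354000398 54.609064033138566 [ 0.55623907 -0.13618108  0.15796855]
[ 42.06416697 292.06000393  -3.38454007]
```

```bash
python3 -m crank '[[[8,50,0],0,120],[[15,100,0],0,120],[[22,150,0],0,120],[[29,200,0],0,120],[[36,250,0],0,120],[[42,292,0],0,120],[[42,292,0],0,120],[[42,292,0],0,120]]'
python3 - <<'E'
from h import *
s=get_state(); print(s["opening"]*85,s["finger_force"],s["eef_pos"],R.from_quat(s["tcp_rot"]).as_matrix().round(3).tolist()); print(rows([.585,.1575,.16]))
b=cam("scene");f=b["frame"][90:240,200:350]; cv2.imwrite("pics/b2.png",cv2.resize(f,(600,600),interpolation=cv2.INTER_CUBIC))
E
```

```text
time: 4.9
eef_pos: [0.5798, 0.1602, 0.1484]
tcp_rot: [0.119, 0.993, -0.0, -0.001]
contact_force: [-0.3, -0.5, -2.3]
opening: 0.684
finger_force: 54.7
58.14035795335056 54.716117896023206 [0.57978449 0.16018335 0.14837097] [[-0.972, 0.236, -0.002], [0.236, 0.972, -0.0], [0.001, -0.001, -1.0]]
[ -5.68499078  -1.38592819 -11.63599574]
```

View pics/b2.png

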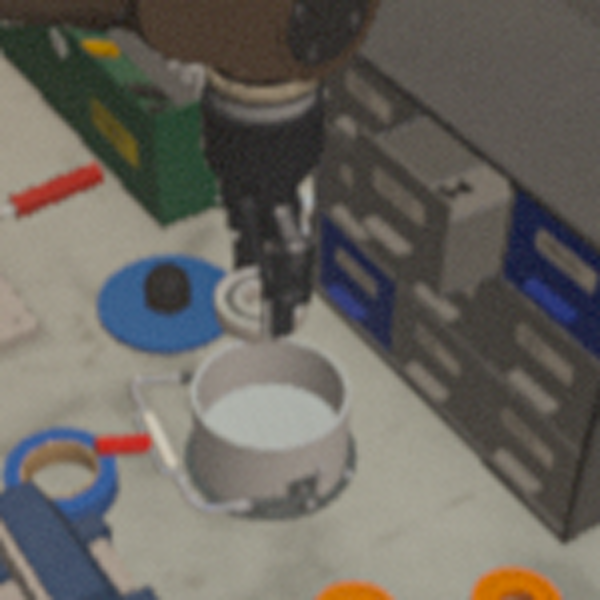

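Held level, with the bearing above the canister (mouth at crop (270,385)), so I lower it in and release narrowly.

```bash
python3 -m crank '[[[-6,-1,30],0,120],[[-6,-1,60],0,120],[[-6,-1,85],0,120],[[-6,-1,105],0,120],[[-6,-1,118],0,120],[[-6,-1,121],0,120],[[-6,-1,121],0,120],[[-6,-1,122],0,120]]'; python3 -m crank '[[[0,0,0],0,62],[[0,0,0],0,58],[[0,0,0],0,56],[[0,0,0],0,56]]'
```

```text
time: 5.75
eef_pos: [0.5875, 0.1565, 0.0288]
tcp_rot: [0.12, 0.993, 0.0, 0.001]
contact_force: [-0.3, 0.6, -1.5]
opening: 0.688
finger_force: 54.7
time: 6.15
eef_pos: [0.5866, 0.1569, 0.0279]
tcp_rot: [0.12, 0.993, 0.0, 0.001]
contact_force: [-0.0, 0.2, 0.9]
opening: 0.781
finger_force: 0.0
```

```bash
python3 -m crank '[[[0,0,-20],0,56],[[0,0,-60],0,56],[[0,0,-110],0,40],[[0,0,-140],0,20],[[0,0,-140],0,20],[[0,0,-140],0,20]]'
python3 - <<'E'
from h import *
print(rows([.597,.339,.12]))
E
```

```text
time: 6.75
eef_pos: [0.5866, 0.1568, 0.1683]
tcp_rot: [0.12, 0.993, 0.0, 0.001]
contact_force: [1.1, -0.2, -0.2]
opening: 0.923
finger_force: 0.0
[ 33.43844593 179.40270325  48.39157554]
```

```bash
python3 -m crank '[[[10,50,0],0,60],[[18,100,0],0,60],[[27,150,15],0,60],[[33,179,48],0,60],[[33,179,48],0,60],[[33,179,48],0,60]]'
python3 - <<'E'
from h import *
c=cam("top");P=cloud(c)
p=P[160:200,164:206].reshape(-1,3);
p=p[(p[:,2]>.008)&(p[:,2]<.024)];print("lid c",len(p),cv2.minEnclosingCircle((p[:,:2]*1000).astype(np.float32)))
b=cam("scene");f=b["frame"];hsv=cv2.cvtColor(f,cv2.COLOR_BGR2HSV);Q=cloud(b)
m=(hsv[...,0]>100)&(hsv[...,0]<118)&(hsv[...,1]>130)&(Q[...,2]>.005)&(Q[...,2]<.028)&(abs(Q[...,0]-.597)<.08)&(abs(Q[...,1]-.339)<.08)
q=Q[m];print("scene",len(q),cv2.minEnclosingCircle((q[:,:2]*1000).astype(np.float32)),q[:,2].mean())
cv2.imwrite("pics/b3.png",cv2.resize(f[90:240,180:330],(600,600),interpolation=cv2.INTER_CUBIC))
# bearing in canister via top
f=c["frame"];d=P[165:200,218:258].reshape(-1,3);d=d[(d[:,2]>.031)&(d[:,2]<.055)&(np.hypot(d[:,0]-.585,d[:,1]-.1575)<.049)];print("bearing",len(d),np.median(d,0))
print(get_state()["eef_pos"],rows([.597,.339,.017]))
E
```

```text
time: 7.35
eef_pos: [0.5945, 0.3382, 0.115]
tcp_rot: [0.119, 0.993, -0.002, -0.003]
contact_force: [-0.6, -0.2, 0.4]
opening: 0.761
finger_force: 0.0
lid c 165 ((601.5814208984375, 314.4733581542969), 55.054534912109375)
scene 451 ((596.92431640625, 336.5560607910156), 56.790306091308594) 0.016799041072199514
bearing 215 [0.58525159 0.15530418 0.03738141]
[0.59697099 0.33751688 0.11902391] [  0.29430109   1.5187788  102.02296683]
```

View pics/b3.png

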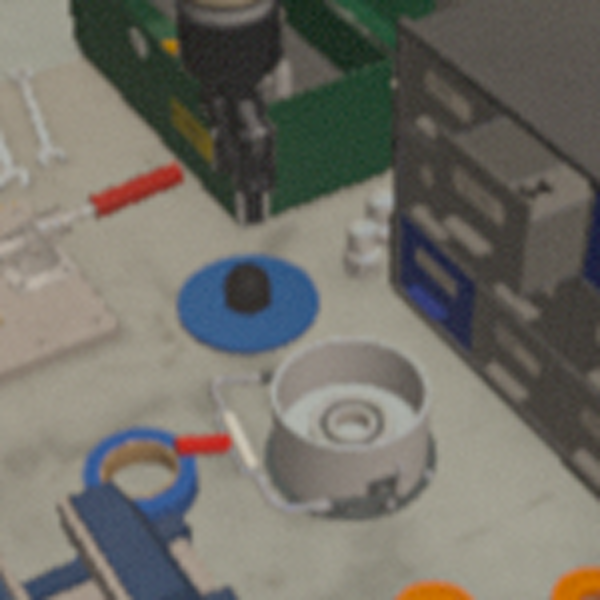

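The bearing lies flat and centred in the canister at crop (350,422), and the gripper hovers over the lid knob at (247,287). I grip the knob.

```bash
python3 -m crank '[[[0,1,40],0,60],[[0,1,75],0,60],[[0,1,95],0,60],[[0,1,101],0,60],[[0,1,101],0,60],[[0,1,101],0,200],[[0,1,101],0,200],[[0,1,101],0,200],[[0,1,101],0,200],[[0,1,101],0,200]]' 70; python3 -m crank '[[[0,0,0],0,200],[[0,0,-10],0,200],[[0,0,-50],0,200],[[0,0,-100],0,200],[[0,0,-120],0,200],[[0,0,-120],0,200],[[0,0,-120],0,200]]'
python3 - <<'E'
from h import *
print(rows([.585,.1575,.135]))
E
```

```text
time: 8.45
eef_pos: [0.5991, 0.3399, 0.0216]
tcp_rot: [0.12, 0.993, 0.001, 0.002]
contact_force: [-0.9, -1.2, 7.2]
opening: 0.435
finger_force: 70.8
time: 9.15
eef_pos: [0.5964, 0.3392, 0.1376]
tcp_rot: [0.12, 0.993, -0.0, -0.001]
contact_force: [0.4, -0.2, -2.6]
opening: 0.436
finger_force: 70.8
[ -32.24717468 -179.18294675    2.70122678]
```

```bash
python3 -m crank '[[[-8,-50,0],0,200],[[-17,-100,0],0,200],[[-26,-150,0],0,200],[[-32,-179,0],0,200],[[-32,-179,0],0,200],[[-32,-179,0],0,200],[[-32,-179,0],0,200]]'
python3 - <<'E'
from h import *
s=get_state();print(s["eef_pos"],s["opening"],rows([.585,.1575,.135]))
b=cam("scene");f=b["frame"];Q=cloud(b)
def arcfit(Q,zl,zh,r):
    m=(Q[...,2]>zl)&(Q[...,2]<zh)&(np.hypot(Q[...,0]-.585,Q[...,1]-.1575)<.08)
    return Q[m]
hsv=cv2.cvtColor(f,cv2.COLOR_BGR2HSV)
m=((hsv[...,0]>98)&(hsv[...,0]<120)&(hsv[...,1]>130)&(np.hypot(Q[...,0]-.585,Q[...,1]-.1575)<.09)&(Q[...,2]>.1)).astype(np.uint8)
cn=max(cv2.findContours(m,cv2.RETR_EXTERNAL,cv2.CHAIN_APPROX_NONE)[0],key=cv2.contourArea)
e=cv2.fitEllipse(cv2.convexHull(cn));print("lid ell",e)
p=Q[m>0];A=np.c_[p[:,:2],np.ones(len(p))];top=p[p[:,2]>np.percentile(p[:,2],30)]
print("lid z",np.percentile(p[:,2],[5,50,95]), "tilt",np.linalg.lstsq(np.c_[top[:,:2]-top[:,:2].mean(0),np.ones(len(top))],top[:,2],rcond=None)[0])
u,v=e[0];print("lid ctr at z .128",onplane(b,u,v,.128))
cv2.imwrite("pics/b4.png",cv2.resize(f[90:240,200:350],(600,600),interpolation=cv2.INTER_CUBIC))
E
```

```text
time: 9.85
eef_pos: [0.5845, 0.1586, 0.1365]
tcp_rot: [0.12, 0.993, -0.0, -0.002]
contact_force: [0.8, 0.3, -2.0]
opening: 0.439
finger_force: 71.1
[0.58449594 0.158584   0.13647312] 0.4387216223444048 [-0.75206167 -0.93195652  1.47142223]
lid ell ((267.15625, 173.23654174804688), (28.091339111328125, 41.22726821899414), 88.5336685180664)
lid z [0.12955521 0.13172592 0.13373804] tilt [-0.00476565 -0.00552379  0.13248754]
lid ctr at z .128 [0.58354732 0.15578513 0.128     ]
```

View pics/b4.png

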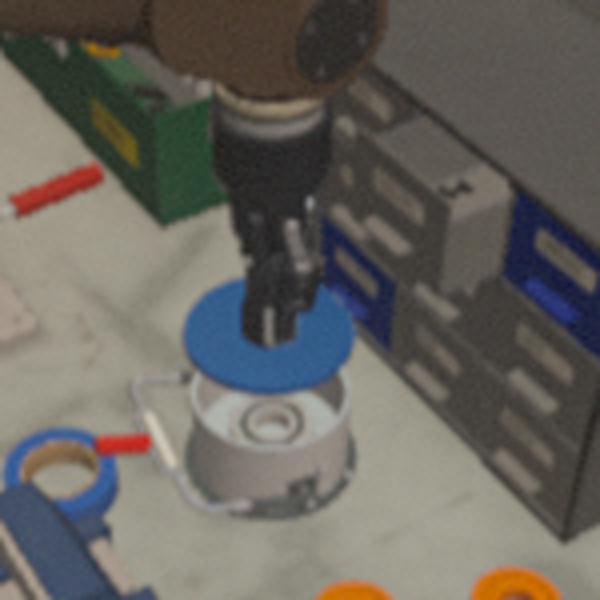

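The lid hangs level over the canister (lid centred on crop column 269, rim on 270). I lower it while watching the force.

```bash
python3 -m crank '[[[-1,-1,20],0,200],[[-1,-1,35],0,200],[[-1,-1,42],0,200],[[-1,-1,46],0,200],[[-1,-1,49],0,200],[[-1,-1,49],0,200]]'; python3 -m crank '[[[0,0,2],0,200],[[0,0,4],0,200],[[0,0,5],0,200],[[0,0,5],0,200]]'
```

```text
time: 10.5
eef_pos: [0.5863, 0.1569, 0.0893]
tcp_rot: [0.12, 0.993, -0.0, -0.0]
contact_force: [-0.4, 0.3, -1.7]
opening: 0.438
finger_force: 71.1
time: 10.9
eef_pos: [0.5862, 0.1566, 0.0842]
tcp_rot: [0.12, 0.993, -0.0, -0.0]
contact_force: [-0.0, -0.3, -1.5]
opening: 0.439
finger_force: 71.1
```

Run:
```python
from h import *
b=cam("scene");f=b["frame"];Q=cloud(b)
hsv=cv2.cvtColor(f,cv2.COLOR_BGR2HSV)
m=((hsv[...,0]>98)&(hsv[...,0]<120)&(hsv[...,1]>130)&(np.hypot(Q[...,0]-.585,Q[...,1]-.1575)<.09)&(Q[...,2]>.05))
p=Q[m];print(len(p),np.percentile(p[:,2],[5,50,95]),np.linalg.lstsq(np.c_[p[:,:2]-p[:,:2].mean(0),np.ones(len(p))],p[:,2],rcond=None)[0])
```

```text
617 [0.07727105 0.07939622 0.08164936] [-0.00464315 -0.00093055  0.07944558]
```

```bash
python3 -m crank '[[[0,0,1],0,200],[[0,0,2],0,200],[[0,0,2],0,200],[[0,0,2],0,110],[[0,0,2],0,70],[[0,0,2],0,50],[[0,0,2],0,50]]';python3 -m crank '[[[0,0,-20],0,50],[[0,0,-60],0,50],[[0,0,-100],0,50],[[0,0,-100],0,50]]'
python3 - <<'E'
from h import *
b=cam("scene");f=b["frame"];Q=cloud(b)
hsv=cv2.cvtColor(f,cv2.COLOR_BGR2HSV)
m=((hsv[...,0]>98)&(hsv[...,0]<120)&(hsv[...,1]>130)&(np.hypot(Q[...,0]-.585,Q[...,1]-.1575)<.09)&(Q[...,2]>.05))
p=Q[m];print(len(p),np.percentile(p[:,2],[5,50,95]),np.linalg.lstsq(np.c_[p[:,:2]-p[:,:2].mean(0),np.ones(len(p))],p[:,2],rcond=None)[0])
print(cv2.minEnclosingCircle((p[:,:2]*1000).astype(np.float32)))
# handle
red=((hsv[...,0]<8)|(hsv[...,0]>172))&(hsv[...,1]>130)
k=np.zeros_like(red);k[185:215,215:245]=red[185:215,215:245];print("handle",np.median(Q[k],0),k.sum())
cv2.imwrite("pics/b5.png",cv2.resize(f[100:250,180:330],(600,600),interpolation=cv2.INTER_CUBIC))
# grasp r=127, theta 1.22, canister x azimuth 170.9deg
th=1.22;a=np.radians(170.9);ex=np.array([np.cos(a),np.sin(a),0]);C=np.array([.585,.157,.022])
g=C+.127*(np.sin(th)*ex+np.cos(th)*np.array([0,0,1]));print("grasp",g, "tcp shift hover",rows(g+[0,0,.08-.019]))
print(R.from_quat(get_state()["tcp_rot"]).as_matrix().round(3).tolist())
E
```

```text
time: 11.65
eef_pos: [0.5863, 0.1567, 0.0822]
tcp_rot: [0.12, 0.993, 0.0, 0.0]
contact_force: [0.9, -0.1, 0.1]
opening: 0.803
finger_force: 0.0
time: 12.05
eef_pos: [0.5904, 0.1572, 0.1901]
tcp_rot: [0.12, 0.993, 0.001, 0.007]
contact_force: [0.7, 0.0, 0.4]
opening: 0.802
finger_force: 0.0
699 [0.07658472 0.07883938 0.08074561] [0.000462   0.00473441 0.07891914]
((584.830078125, 153.92225646972656), 57.91853332519531)
handle [0.47192608 0.1720379  0.06501485] 55
grasp [0.46723548 0.17586282 0.06564301] tcp shift hover [122.9646126  -10.79513671  59.05643258]
[[-0.971, 0.238, 0.008], [0.238, 0.971, 0.001], [-0.008, 0.003, -1.0]]
```

View pics/b5.png

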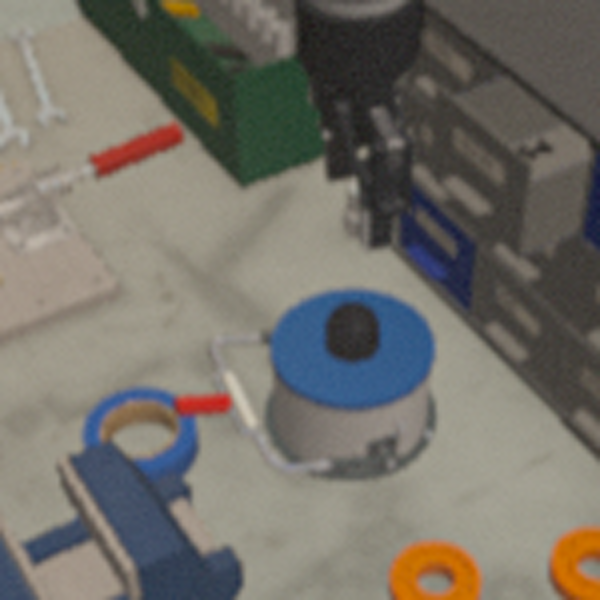

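The lid is seated squarely: plate top at z ≈ 0.078 m, tilt about 0.3°, centre at crop (352,348). The red handle is at crop (203,404) and clear. I go above the handle.

```bash
python3 -m crank '[[[40,-4,0],-4.7,120],[[85,-8,0],-4.7,120],[[120,-10,20],-4.7,120],[[120,-10,58],-4.7,120],[[120,-10,58],-4.7,120],[[120,-10,58],-4.7,120],[[120,-10,58],-4.7,120]]'
python3 - <<'E'
from h import *
th=1.24;a=np.radians(170.9);ex=np.array([np.cos(a),np.sin(a),0]);C=np.array([.585,.157,.022])
g=C+.127*(np.sin(th)*ex+np.cos(th)*np.array([0,0,1]));print(get_state()["opening"],rows(g-[0,0,.019]))
b=cam("scene");f=b["frame"];cv2.imwrite("pics/b6.png",cv2.resize(f[130:230,170:290],(720,600),interpolation=cv2.INTER_CUBIC))
E
```

```text
time: 12.8
eef_pos: [0.4689, 0.1756, 0.1257]
tcp_rot: [0.08, 0.997, 0.0, 0.001]
contact_force: [0.3, 0.2, 1.2]
opening: 0.53
finger_force: 0.0
0.5304137052195366 [ 2.72475383e+00 -8.07364292e-02  8.14446056e+01]
```

View pics/b6.png

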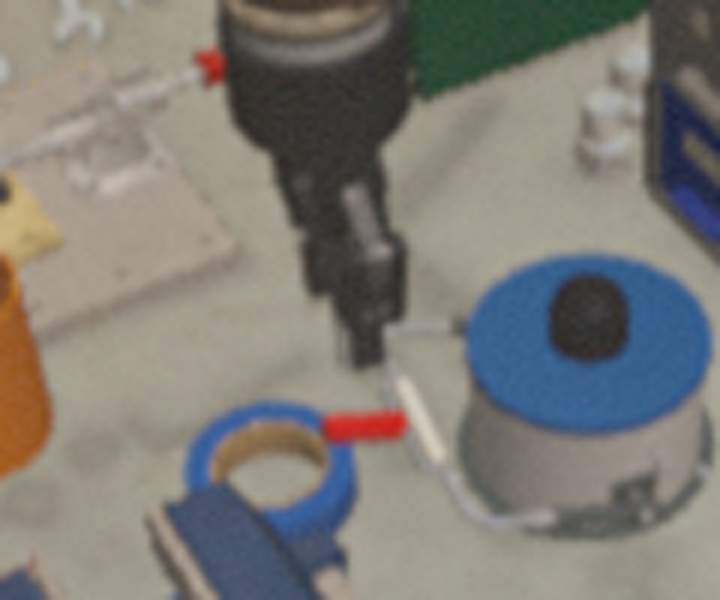

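The fingers hang above the handle, aligned with it (handle at crop (365,426)). I descend and pinch it lightly.

```bash
python3 -m crank '[[[2,0,40],0,120],[[2,0,70],0,120],[[2,0,81],0,120],[[2,0,81],0,120],[[2,0,81],0,245],[[2,0,81],0,245],[[2,0,81],0,245],[[2,0,81],0,245],[[2,0,81],0,245],[[2,0,81],0,245]]' 35
python3 - <<'E'
from h import *
s=get_state();print(s["eef_pos"],s["opening"]*85,s["contact_force"],R.from_quat(s["tcp_rot"]).as_matrix().round(3).tolist())
r0=None
C=np.array([.585,.157,.022]);a=np.radians(170.9);ex=np.array([np.cos(a),np.sin(a),0])
g=s["eef_pos"]+np.array([0,0,.019])-C; r=np.hypot(g@ex,g[2]);t0=np.arctan2(g@ex,g[2]);print("r",r,"th",t0)
for t in np.r_[t0,np.arange(1.1,-.3,-.1)]:
    print(round(t,2),"x",round((r*np.sin(t)-r*np.sin(t0))*1000,1),"z",round(-(r*np.cos(t)-r*np.cos(t0))*1000,1))
E
```

```text
time: 13.85
eef_pos: [0.4664, 0.1765, 0.0441]
tcp_rot: [0.079, 0.997, 0.001, 0.001]
contact_force: [2.4, 4.2, 0.6]
opening: 0.163
finger_force: 34.1
[0.46638939 0.17649053 0.04413401] 13.827465356590706 [2.36186715 4.18491585 0.62724512] [[-0.987, 0.158, 0.003], [0.158, 0.987, 0.001], [-0.003, 0.002, -1.0]]
r 0.1270438066751248 th 1.241076254587194
1.24 x 0.0 z -0.0
1.1 x -7.0 z -16.5
1.0 x -13.3 z -27.5
0.9 x -20.7 z -37.8
0.8 x -29.1 z -47.4
0.7 x -38.4 z -56.0
0.6 x -48.5 z -63.7
0.5 x -59.3 z -70.4
0.4 x -70.7 z -75.9
0.3 x -82.7 z -80.2
0.2 x -95.0 z -83.4
0.1 x -107.5 z -85.3
-0.0 x -120.2 z -85.9
-0.1 x -132.9 z -85.3
-0.2 x -145.4 z -83.4
```

```bash
python3 -m crank '[[[-3,0,-8],0,245],[[-7,0,-16.5],0,245],[[-13,0,-27.5],0,245],[[-21,0,-38],0,245],[[-29,0,-47.5],0,245],[[-38,0,-56],0,245],[[-48.5,0,-64],0,245],[[-59,0,-70.5],0,245],[[-59,0,-70.5],0,245]]'
python3 - <<'E'
from h import *
s=get_state();print(s["eef_pos"],s["contact_force"],s["wrist_torque"])
b=cam("scene");Q=cloud(b);hsv=cv2.cvtColor(b["frame"],cv2.COLOR_BGR2HSV)
C=np.array([.585,.157,.022]);a=np.radians(170.9);ex=np.array([np.cos(a),np.sin(a),0]);ey=np.array([-ex[1],ex[0],0])
g=s["eef_pos"]+np.array([0,0,.019])-C;print("tcp r,th",np.hypot(g@ex,g[2]),np.arctan2(g@ex,g[2]))
red=((hsv[...,0]<8)|(hsv[...,0]>172))&(hsv[...,1]>110);d=Q-C
k=red&(np.linalg.norm(d,axis=-1)<.17)&(abs(d@ey)<.03);q=d[k];print("red",k.sum());
if k.any(): print([np.percentile(q@ex,x).round(4) for x in(5,50,95)],[np.percentile(q[:,2],x).round(4) for x in(5,50,95)])
E
```

```text
time: 14.75
eef_pos: [0.5231, 0.1675, 0.1133]
tcp_rot: [0.08, 0.997, 0.001, -0.002]
contact_force: [0.7, 5.9, -1.6]
opening: 0.159
finger_force: 37.1
[0.5230573  0.16754525 0.1133197 ] [ 0.66054584  5.88213233 -1.56080395] [1.14600062 0.09037441 0.03129871]
tcp r,th 0.1269573041598282 0.5177172661893207
red 16
[np.float64(0.0722), np.float64(0.0749), np.float64(0.0774)] [np.float64(0.1128), np.float64(0.1204), np.float64(0.1371)]
```

```bash
python3 -m crank '[[[-11.5,0.5,-5.5],0,245],[[-23.5,1,-10],0,245],[[-30,1,-11.5],0,245],[[-36,1,-13],0,245],[[-42,1,-14],0,245],[[-48.5,1,-15],0,245],[[-55,1,-15.5],0,245],[[-61,1,-15.5],0,245],[[-61,1,-15.5],0,245]]' 45
python3 - <<'E'
from h import *
s=get_state();print(s["eef_pos"],s["contact_force"],s["wrist_torque"])
C=np.array([.585,.157,.022]);a=np.radians(170.9);ex=np.array([np.cos(a),np.sin(a),0])
g=s["eef_pos"]+np.array([0,0,.019])-C;print("tcp r,th",np.hypot(g@ex,g[2]),np.arctan2(g@ex,g[2]))
E
```

```text
time: 15.7
eef_pos: [0.5848, 0.157, 0.1293]
tcp_rot: [0.079, 0.997, -0.001, 0.001]
contact_force: [-0.3, -0.3, 0.8]
opening: 0.037
finger_force: 0.0
[0.58476479 0.15696364 0.12926509] [-0.29633829 -0.28450202  0.77191047] [0.03567534 0.0246013  0.00491168]
tcp r,th 0.12626529214805138 0.0017938762280694397
```

The handle slipped out of the fingers, so I locate the bail.

```bash
cat > bail.py <<'E'
from h import *
C=np.array([.585,.157,.022]);a=np.radians(170.9);ex=np.array([np.cos(a),np.sin(a),0]);ey=np.array([-ex[1],ex[0],0])
def bail():
    s=get_state();g=s["eef_pos"]+np.array([0,0,.019])-C
    print("t",s["time"],"tcp",s["eef_pos"],"r,th",np.hypot(g@ex,g[2]),np.arctan2(g@ex,g[2]),"y",g@ey,"open",s["opening"]*85)
    for n in("scene","top"):
        b=cam(n);Q=cloud(b);hsv=cv2.cvtColor(b["frame"],cv2.COLOR_BGR2HSV)
        d=Q-C;red=((hsv[...,0]<8)|(hsv[...,0]>172))&(hsv[...,1]>110)&(np.linalg.norm(d,axis=-1)<.17)&(abs(d@ey)<.04)
        q=d[red];print(n,"red",len(q))
        if len(q):
            v,u=np.nonzero(red);print(" px",u.min(),u.max(),v.min(),v.max())
            for nm,w in(("x",q@ex),("y",q@ey),("z",q[:,2])):print(" ",nm,np.percentile(w,[5,50,95]).round(4))
        blue=(hsv[...,0]>98)&(hsv[...,0]<120)&(hsv[...,1]>130)&(np.hypot(d[...,0],d[...,1])<.07)&(Q[...,2]>.05)
        print("  lid z",blue.sum(),np.median(Q[blue][:,2]) if blue.any() else None)
bail()
E
python3 bail.py
```

```text
t 15.7 tcp [0.58476479 0.15696364 0.12926509] r,th 0.12626529214805138 0.0017938762280694397 y 7.309982181513215e-05 open 3.166908495938597
scene red 58
 px 256 262 165 177
  x [0.018  0.0249 0.0316]
  y [-0.0041  0.0031  0.0055]
  z [0.1045 0.1253 0.1383]
  lid z 608 0.07874918386694113
top red 0
  lid z 0 None
```

```bash
python3 -m crank '[[[-3,0,0],0,245],[[-3,0,-30],0,245],[[-3,0,-50],0,120],[[10,0,-50],0,120],[[25,0,-50],0,120],[[25,0,-50],0,120],[[25,0,-20],0,120],[[25,0,5],0,120],[[25,0,5],0,120]]' 100; python3 bail.py
```

```text
time: 16.7
eef_pos: [0.5557, 0.1613, 0.1192]
tcp_rot: [0.079, 0.997, -0.001, -0.005]
contact_force: [-1.0, -0.2, -0.1]
opening: 0.532
finger_force: 0.0
t 16.7 tcp [0.55573117 0.16131594 0.11915593] r,th 0.11986390471023531 0.24938218633700332 y 0.0003674790885610778 open 45.23200084482157
scene red 4
 px 256 260 167 169
  x [0.0231 0.0237 0.0317]
  y [-0.0001  0.0036  0.0056]
  z [0.1315 0.1343 0.1379]
  lid z 581 0.07879368451027313
top red 0
  lid z 2 0.0765467174551322
```

```bash
python3 -m crank '[[[0,0,0],0,245],[[0,0,0],0,245],[[0,0,0],0,245],[[0,0,0],0,245],[[0,0,0],0,245]]' 110; python3 bail.py | head -1
```

```text
time: 17.3
eef_pos: [0.5605, 0.1624, 0.1263]
tcp_rot: [0.079, 0.997, 0.001, 0.002]
contact_force: [0.3, 1.3, 5.8]
opening: 0.145
finger_force: 107.3
t 17.3 tcp [0.5604689  0.16240009 0.12626098] r,th 0.1257859099391315 0.20070263559832713 y -0.0014523315356036088 open 12.356788315053025
```

```bash
python3 -m crank '[[[-4,0,-1],0,245],[[-8,0,-1.5],0,245],[[-12.5,0,-2.5],0,245],[[-16,0,-3],0,245],[[-16,0,-3],0,245]]'; python3 bail.py | head -1
```

```text
time: 17.9
eef_pos: [0.5678, 0.1613, 0.1278]
tcp_rot: [0.08, 0.997, 0.001, -0.012]
contact_force: [-19.3, 4.5, 17.7]
opening: 0.148
finger_force: 108.5
t 17.9 tcp [0.56780583 0.16127981 0.12778996] r,th 0.12603261576027877 0.14054217196649027 y -0.0015065463643851792 open 12.59017839755104
```

```bash
python3 -m crank '[[[-3,0,-1],0,245],[[-6,0,-2],0,245],[[-9,0,-2],0,245],[[-9,0,-2],0,245]]'; python3 bail.py | head -1
```

```text
time: 18.4
eef_pos: [0.5822, 0.1589, 0.1308]
tcp_rot: [0.079, 0.997, 0.0, -0.003]
contact_force: [-6.1, 2.8, 8.7]
opening: 0.143
finger_force: 110.7
t 18.4 tcp [0.58215985 0.15892161 0.13080927] r,th 0.12784706520629854 0.024315174513107544 y -0.0014482283786212225 open 12.147052360920926
```

Nearly at the top and still held (12 mm opening). I carry on over to the stop.

```bash
python3 -m crank '[[[-6,0,0],0,245],[[-12,0,1],0,245],[[-18,0,2.5],0,245],[[-24,0,4.5],0,245],[[-28,0,6],0,245],[[-28,0,6],0,245]]'; python3 bail.py | head -1
```

```text
time: 19.1
eef_pos: [0.6064, 0.1552, 0.1238]
tcp_rot: [0.079, 0.997, 0.0, -0.008]
contact_force: [-11.0, 3.1, 5.8]
opening: 0.142
finger_force: 116.2
t 19.1 tcp [0.60641418 0.15524566 0.12383588] r,th 0.12272007800363115 -0.1754597709888605 y -0.001654571227705356 open 12.10221497394868
```

At the stop (about −0.17, pressing with 11 N). I relax, release, and retreat straight up.

```bash
python3 -m crank '[[[3,0,0],0,245],[[3,0,0],0,160],[[3,0,0],0,120],[[3,0,0],0,110],[[3,0,0],0,110],[[3,0,-25],0,110],[[3,0,-65],0,110],[[3,0,-110],0,110],[[3,0,-130],0,110],[[3,0,-130],0,110]]'; python3 -m crank '[[[0,40,0],0,110],[[0,90,0],0,110],[[0,140,0],0,110],[[0,140,0],0,110]]'; python3 bail.py
python3 - <<'E'
from bail import *
c=cam("top");P=cloud(c)
for n,z,v0,v1,u0,u1 in(("tape",.024,212,240,206,240),("small",.016,153,174,318,340)):
    q=P[v0:v1,u0:u1].reshape(-1,3);q=q[abs(q[:,2]-z)<.009];print(n,len(q),q.mean(0))
Q=P-C;h=np.hypot(Q[...,0],Q[...,1])<.03;k=h&(Q[...,2]>.1)&(Q[...,2]<.17)
print("high pts",k.sum(),(Q[k]@ex).mean(),(Q[k]@ey).mean(),Q[k][:,2].max())
E
```

```text
time: 20.2
eef_pos: [0.6112, 0.1539, 0.2587]
tcp_rot: [0.079, 0.997, 0.001, 0.005]
contact_force: [0.1, 0.6, 0.5]
opening: 0.569
finger_force: 0.0
time: 20.6
eef_pos: [0.6297, 0.2971, 0.25]
tcp_rot: [0.077, 0.997, 0.0, -0.002]
contact_force: [0.6, -0.1, -0.2]
opening: 0.568
finger_force: 0.0
t 20.6 tcp [0.62973884 0.29712151 0.24997412] r,th 0.24795332372026543 -0.08890150621076758 y -0.145433721075951 open 48.28975588614588
scene red 59
 px 272 277 160 173
  x [-0.0268 -0.0196 -0.0139]
  y [-0.003   0.0026  0.0064]
  z [0.1036 0.1265 0.1413]
  lid z 583 0.07893889060913928
top red 23
 px 234 237 166 172
  x [-0.0291 -0.0196 -0.0135]
  y [-0.0057 -0.0001  0.0041]
  z [0.1214 0.1375 0.1411]
  lid z 583 0.07797872322197374
t 20.7 tcp [0.62997605 0.29291974 0.25045083] r,th 0.24850940806596286 -0.09233354991509708 y -0.14132234840511287 open 48.11762808908502
scene red 57
 px 272 277 160 173
  x [-0.0277 -0.0204 -0.013 ]
  y [-0.0032  0.0027  0.0048]
  z [0.106  0.1259 0.1402]
  lid z 581 0.07882884892204334
top red 23
 px 234 237 166 172
  x [-0.0287 -0.02   -0.0131]
  y [-0.0058 -0.      0.0039]
  z [0.1204 0.1377 0.141 ]
  lid z 579 0.07772615009908757
tape 174 [0.44065137 0.19100171 0.02346835]
small 164 [ 0.64910716 -0.1593781   0.01472366]
high pts 43 -0.01850496432470361 0.0016220851403026244 0.14227627048213878
```

Run:
```python
from h import *
f0=cv2.imread("pics/scene0.png");f1=cam("scene")["frame"]
for f in(f0,f1):
    h=cv2.cvtColor(f,cv2.COLOR_BGR2HSV);m=((h[...,0]>98)&(h[...,0]<122)&(h[...,1]>120))[194:225,198:224];v,u=np.nonzero(m);print(m.sum(),u.min(),u.max(),v.min(),v.max(),u.mean(),v.mean())
```

```text
100 4 25 4 25 15.39 14.8
104 3 25 4 25 15.442307692307692 14.538461538461538
```

The tape has not moved, the lid is seated, and the bail is at its stop, so I hand in.

```bash
python3 -c "
from plant import ctrl
print(ctrl.sign_off())"
```

```text
the job is handed in; nothing more can be done
None
```

The job is handed in at about 21 s of robot time: the large bearing lies flat in the canister, the lid is seated square, the bail is over the knob and at its closed stop after one slip and regrasp, and the gripper is clear.

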